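# Hang a battery pack in the bench freezer with a locking lift-up door

### The job

Put the green battery pack away for its cold test: raise the freezer's lift-up door until its stay locks and holds it up by itself, then hang the pack by its steel hook over the lip of the rail inside so that it seats behind the lip. Then lift the door a little past its locked position to unlock the stay, and lower it by hand until it is fully closed, without letting it drop. Leave the blue pack and the other things on the bench where they are.

Things in the scene. Friction and masses are not known exactly. Their poses are not given: they have to be found in the camera images.
- freezer: White bench-top freezer box, fixed, front roughly to the robot. Origin on the bench under it; x points to its back, y left, z up. Outside x -57 to 115 mm, y -142 to 142 (to 173 at the stay on the left), back 160 mm high, front wall 60 mm high, side walls sloping between. Inside x -47 to 97, y -130 to 130, ribbed floor 23 mm above the bench.
- hinge (a point): The middle of the door's hinge axis, at (90, 0, 170) mm in the freezer's axes; the axis runs along the freezer's y. The door (white frame, clear window, 180 mm long, 284 mm wide, 12 mm thick, 0.5 kg) falls when not held, slowed a little by a damper, and can reach 3.1 rad/s.
- door (a joint): Door angle, rad: 0 = closed, sloping 35 degrees down from the hinge towards the robot. Grows as the lower edge swings out and up (about the freezer's +y). Past 1.86 the stay catches; let go, the door rests on it at 1.83. Past about 2.03 (end stop 2.10) the stay trips and the door is free to come down: end the first raise between 1.88 and 1.98. Lowering below 0.1 re-arms a tripped stay.
- stay (a joint): Red pawl of the stay, on the freezer's left (+y) side, rad: 0 = armed (pushed aside to about 0.25 for a moment as the door passes), 0.8 = tripped, door free to come down. It falls to one side or the other by its own weight.
- handle (a point): Centre of the door's blue handle bar, round, 12 mm thick, 130 mm long along the freezer's y, its axis 37 mm off the door's outer face, on a post at each end; it may turn in the fingers. Moves with the door: closed, it lies (-168, 0, -56.5) mm from the hinge in the freezer's axes (radius 177 mm) and turns about the hinge with the door angle; 0.347 m above the bench when locked up.
- green_pack: Green battery block with yellow band, loose, 0.15 to 0.3 kg, 36 (x) by 50 (y) by 45 mm high, origin under its centre. A steel hook 30 mm wide leaves its +x side: arm to x = 44 mm, underside 34 and top 40 mm above the base; at its end a tongue (x 38 to 44) points down to 12 mm above the base. Stands left or right of the freezer (may swap with the blue one), hook roughly away from the robot.
- green_pack_hook (a point): The centre of the lower end of the tongue of the green pack's hook, at (41, 0, 12) mm in the pack's axes.
- rail (a point): Centre of the top edge of the rail's front lip, at (28, 0, 74) mm in the freezer, axes alike. The aluminium rail spans the inside (260 mm). Lip 10 mm thick; behind it (+x) a gutter 27 mm wide, 48 deep. Hung, the hook's arm rests on the lip, tongue in the gutter, the pack in front of the lip, base 40 mm above the bench, leaning up to 0.35 rad. Any place along the rail will do.
- blue_pack: Blue battery pack with a white band, same shape as the green one; to be left alone. Origin under its block.
- jug: Clear measuring jug, 112 mm wide, 125 mm high, left of the freezer; leave alone. Origin under its centre.
- spray: White bottle with a blue cap, 60 mm wide, 170 mm high, right of the freezer; leave alone. Origin under its centre.
- cell_a: Orange cell, 21 mm diameter, 70 mm high, standing on the right; leave alone. Origin under its centre.
- cell_b: Green cell, 21 mm diameter, 70 mm high, standing on the right; leave alone. Origin under its centre.
There are look-alikes about, which are no part of the job. Of the things shaped like the green_pack, the green one is meant.

How it is judged:
By the outcome, as a careful person would: the job done as asked, in the order asked, and still so for the second after the job is handed in, with the robot touching nothing.
It also fails if it takes over 72 s, if anything falls off the work surface, if the arm or the gripper's body presses on something with over 40 N, if the wrist force passes 120 N, or if a joint passes its speed limit or range.

### The arm

A 6-joint arm with a two-finger parallel gripper is mounted at the origin on the work surface. World frame = base frame: x ahead of the robot, y to its left, z up, the work surface at z = 0. Lengths are in m, angles in rad, forces in N, time in s.
With the tool pointing down it reaches from about 0.3 to 0.775 m from the base axis. Payload 14.6 kg.
Tool frame: the origin (TCP) lies midway between the tips of the shut fingers; the grasp point (between the pads) lies 19 mm behind it (ctrl.grip_depth is the distance from the TCP to the grasp point, in m); z points along the fingers, x is the direction in which the jaws open and shut, and the axes are right-handed (so a half turn about z gives the same grasp; the last joint's range is limited). The gripper opens to 94 mm and grips with 3 to 60 N. Pads are 16 mm wide; open, the fingers measure 119 mm over their backs; the gripper's body (75 mm by 177 mm) begins 78 mm behind the grasp point.
Start: joints at [1.211, 0.3, 1.521, -0, 1.321, -0.067], TCP at [0.159, 0.527, 0.205] pointing down, gripper open.
Joint ranges: [-3.03, 3.03], [-0.79, 2.21], [0.23, 2.52], [-1.04, 4.18], [0, 3.07], [-2.55, 2.55]. Speed limits (rad/s): [2.22, 2.22, 2.57, 3.14, 3.14, 3.14].

### API

Orientations are given as [roll, pitch, yaw] about the fixed x, y, z axes, in that order (R = Rz(yaw) Ry(pitch) Rx(roll)).
In Python, from station import ctrl gives the robot as it stands.
- The arm moves only by the tool play_rows, never from a script. Its argument "steps" is a list that holds one entry, the list of rows, each a list of 7 numbers: the shift along the tool's x, y, z in cm, then the turn, a rotation vector about the tool's x, y, z in rad, then the opening, from 0 (shut) to 1 (fully open). In form: [[[x, y, z, ax, ay, az, hand], ...]]. A call has 1 to 20 rows; each row is the pose to reach, as a shift and turn from the pose measured when the call began, along the tool's axes at that moment; what a row does not reach only later rows make up. A row lasts 1/12 s, in which the tool goes at most 41.7 mm and 7.16 degrees, less where a joint would pass 70% of its speed; a pose out of reach is approached as far as the arm can. A call with a gripper value outside its range is refused whole. The fingers move at their own pace and stop on an object; "force" is the grip in N (left out, the last holds). Time passes only in rows, so rows that repeat a pose let the fingers close. It gives the time, the measured TCP pose, the force and the opening at its end, in the units of the state.
- ctrl.get_obs(): the state, without advancing time (a new reading comes with each control period).
- ctrl.camera(name): name is "scene" or "top" or "wrist"; returns a dict with "frame" (480x640x3 uint8, blue, green, red), "fovy" (degrees; the focal length in pixels is half the picture's height over the tangent of half this angle, whatever the lens; pixels are square), "cx", "cy" (the principal point, pixels), "world_to_cam" (4x4, takes a point from world to camera coordinates). Camera axes: x right, y up, looking along -z (the intrinsics and any distortion apply to the point x, -y, -z); pixel columns grow to the right and rows downward; lengths in m; the calibration is good to about 2 mm. A picture is of the moment at which its call begins. There is no depth.
- ctrl.hand_in(): hands the job in, once; it reports no verdict.
The state is a dict: "time_s": time; "qpos": joint angles; "joint_vel": joint speeds; "tau": joint torques, N m; "ee_pos": TCP position; "eef_rot": TCP orientation; "force": force on the tool from outside, world axes, zero at the start; "moment": the same for the moment, N m; "grip_width": finger opening in m.
Only numpy, scipy, OpenCV 4.12 (cv2) and the standard library are available. Lean on these libraries where they do the work, as an engineer would, in place of code of your own. Each camera call takes 0.05 s, during which the arm holds its last target. There are 200 camera calls.

## Working session

There is one attempt and no reset: what is moved stays moved. The work goes in short steps, Python scripts to look and compute and a tool call to move; the robot and the scene stay as the last step left them, time stands still between calls to the robot, and variables do not carry over. Pictures are saved under pics/ and viewed, about 8 in all and at most 12, crops included, and the job is handed in when it is done.

Besides the shell and the picture viewer there is one more tool, called after "Request:" by a JSON object that holds its "op" and its "data", one argument or row to a line. play_rows: Moves the arm, as the interface text tells. Its arguments: {"type":"object","properties":{"steps":{"type":"array"},"force":{"type":"number"}},"required":["steps"]}

```bash
ls; mkdir -p pics; cat > h.py <<'E'
import numpy as np,cv2
from scipy.spatial.transform import Rotation as R
from station import ctrl
def K(c):
    f=240/np.tan(np.radians(c["fovy"])/2); return f,c["cx"],c["cy"]
def proj(c,P):
    P=np.atleast_2d(P); f,cx,cy=K(c); W=np.array(c["world_to_cam"])
    q=P@W[:3,:3].T+W[:3,3]; return np.c_[cx+f*q[:,0]/-q[:,2], cy+f*q[:,1]/q[:,2]]
def ray(c,u,v):
    f,cx,cy=K(c); W=np.array(c["world_to_cam"]); d=np.array([(u-cx)/f,-(v-cy)/f,-1.])
    return -W[:3,:3].T@W[:3,3], W[:3,:3].T@d
def onz(c,u,v,z):
    o,d=ray(c,u,v); return o+d*(z-o[2])/d[2]
def state():
    s=ctrl.get_obs(); return s
def tool():
    s=ctrl.get_obs(); return np.array(s["ee_pos"]),s["eef_rot"]
E
python3 - <<'E'
from h import *
s=ctrl.get_obs(); print({k:np.round(v,3) for k,v in s.items()})
import pickle
cs={n:ctrl.camera(n) for n in("scene","top","wrist")}
pickle.dump(cs,open("c0.pkl","wb"))
for n,c in cs.items():
    cv2.imwrite(f"pics/{n}0.png",c["frame"]); print(n,[k for k in c],c["fovy"],c["cx"],c["cy"],np.round(ray(c,c["cx"],c["cy"]),3).tolist())
E
```

```text
pics
{'time_s': np.float64(0.0), 'qpos': array([ 1.211,  0.301,  1.522, -0.   ,  1.321, -0.067]), 'joint_vel': array([ 0.002, -0.   , -0.   ,  0.001, -0.001, -0.   ]), 'tau': array([ 2.0000e-03, -5.3181e+01, -3.5274e+01,  7.1000e-02,  2.4000e-02,
       -0.0000e+00]), 'ee_pos': array([0.159, 0.526, 0.205]), 'eef_rot': array([-3.142e+00,  1.000e-03,  1.278e+00]), 'force': array([-0.239,  0.589, -0.185]), 'moment': array([ 0.049,  0.029, -0.009]), 'grip_width': np.float64(0.094)}
scene ['frame', 'fovy', 'cx', 'cy', 'world_to_cam'] 47.214456552650134 318.6679708948448 246.45977312025263 [[1.555, 0.038, 0.836], [-0.818, -0.05, -0.573]]
top ['frame', 'fovy', 'cx', 'cy', 'world_to_cam'] 49.28492507999031 322.45664756529095 237.19395995474298 [[0.341, -0.059, 1.431], [0.139, 0.018, -0.99]]
wrist ['frame', 'fovy', 'cx', 'cy', 'world_to_cam'] 60.039923143173226 315.83363571634067 237.8936258091199 [[0.093, 0.547, 0.384], [0.229, -0.072, -0.971]]
```

```bash
python3 - <<'E'
import cv2,glob
E
ls pics
```

```text
scene0.png
top0.png
wrist0.png
```

View pics/scene0.png

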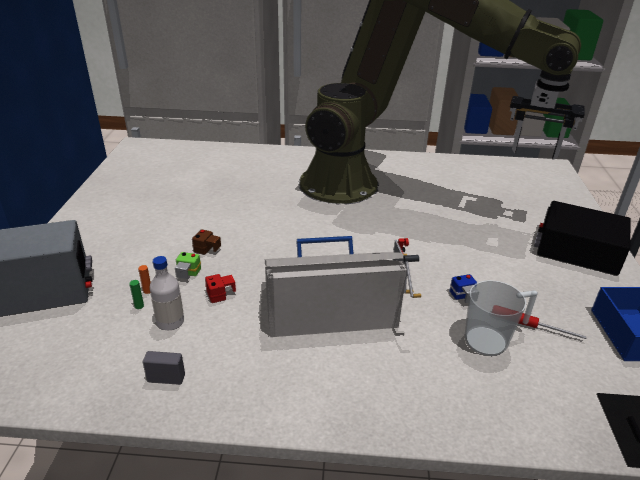

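View pics/top0.png

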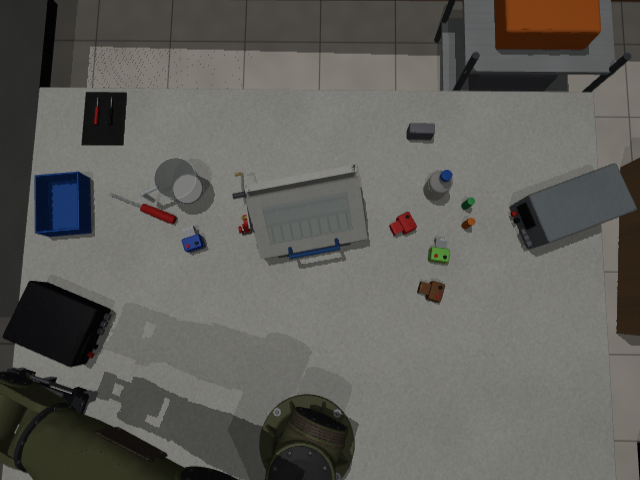

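Scene and top views: the freezer is ahead of the robot, with its handle at top (315,248) and the stay on the left at (245,225). Candidates for the green pack:
- Lime pack: top (439,255), scene (188,263)
- Green cell: top (468,203)
- Red pack: top (403,223)
- Brown pack: top (432,291)
- Blue pack: top (193,240)

I choose the lime pack, and will check it in a crop.

```bash
python3 - <<'E'
from h import *
import pickle
cs=pickle.load(open("c0.pkl","rb")); t=cs["top"]; s=cs["scene"]
a=cv2.resize(t["frame"][150:280,225:385],None,fx=4,fy=4,interpolation=cv2.INTER_CUBIC)[:, :640]
b=cv2.resize(t["frame"][225:275,415:465],(260,260),interpolation=cv2.INTER_CUBIC)
d=cv2.resize(s["frame"][240:290,165:215],(260,260),interpolation=cv2.INTER_CUBIC)
im=np.zeros((520,800,3),np.uint8); im[:,:540]=cv2.resize(a,(640,520))[:,:540]; im[:260,540:]=b; im[260:,540:]=d
cv2.imwrite("pics/crop1.png",im)
def mask(c,lo,hi,x0,y0,x1,y1):
    h=cv2.cvtColor(c["frame"],cv2.COLOR_BGR2HSV); m=cv2.inRange(h,lo,hi); k=np.zeros_like(m);k[y0:y1,x0:x1]=m[y0:y1,x0:x1]
    return k
for n,c,bx in(("top",t,(270,225,360,270)),("scene",s,(285,225,365,262))):
    m=mask(c,(105,120,40),(125,255,255),*bx); p=cv2.findNonZero(m); r=cv2.minAreaRect(p); print("handle",n,r,cv2.boxPoints(r).tolist())
    if n=="top":
        for u,v in cv2.boxPoints(r): print(onz(c,float(u),float(v),.1135).round(4))
for n,c,bx in(("top",t,(415,225,465,275)),("scene",s,(165,240,215,290))):
    m=mask(c,(25,120,60),(70,255,255),*bx); p=cv2.findNonZero(m); r=cv2.minAreaRect(p); print("pack",n,len(p),r,cv2.boxPoints(r).tolist())
    for u,v in cv2.boxPoints(r): print(onz(c,float(u),float(v),.045 if n=="top" else .03).round(4))
E
```

```text
handle top ((313.4537353515625, 248.14718627929688), (11.45151138305664, 51.364627838134766), 79.15969848632812) [[287.1528625488281, 247.35372924804688], [337.6009216308594, 237.6934814453125], [339.7546081542969, 248.94064331054688], [289.3065490722656, 258.60089111328125]]
[0.4993 0.0538 0.1135]
[ 0.5258 -0.0739  0.1135]
[ 0.4971 -0.0797  0.1135]
[0.4707 0.0476 0.1135]
handle scene ((324.631591796875, 245.78086853027344), (17.566940307617188, 54.85109329223633), 86.69812774658203) [[296.7456970214844, 238.5915985107422], [351.5057067871094, 235.43235778808594], [352.5174865722656, 252.9701385498047], [297.7574768066406, 256.12939453125]]
pack top 242 ((438.5231018066406, 254.31541442871094), (20.46573257446289, 13.643820762634277), 7.125016689300537) [[427.5231018066406, 259.8154296875], [429.2154235839844, 246.27696228027344], [449.5231018066406, 248.81539916992188], [447.8307800292969, 262.3538818359375]]
[ 0.4795 -0.3136  0.045 ]
[ 0.5157 -0.3186  0.045 ]
[ 0.5097 -0.3723  0.045 ]
[ 0.4735 -0.3671  0.045 ]
pack scene 286 ((190.50001525878906, 261.5000305175781), (25.45584487915039, 19.79899024963379), 45.0) [[174.50001525878906, 259.5000305175781], [188.50001525878906, 245.50003051757812], [206.50001525878906, 263.5000305175781], [192.50001525878906, 277.5000305175781]]
[ 0.4971 -0.3804  0.03  ]
[ 0.4348 -0.3625  0.03  ]
[ 0.5051 -0.2988  0.03  ]
[ 0.5624 -0.318   0.03  ]
```

View pics/crop1.png

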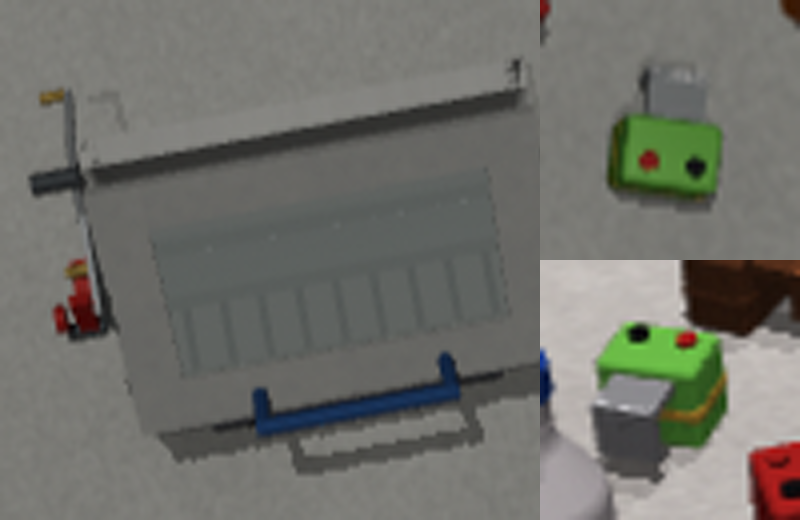

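The crop confirms it: a lime block with a yellow band and a steel hook pointing away from the robot, at top (439,255). Freezer yaw is about 0.20 from the handle. Next I cross-check that in the scene view and plan the hover.

```bash
cat >> h.py <<'E'
YAW=0.204; ORG=np.array([.566,.001,0.])
def fz(x,y,z): # freezer mm -> world m
    return ORG+R.from_euler('z',YAW).apply(np.array([x,y,z])/1000)
def bar(th):
    x,z=-168.,-56.5; return fz(90+x*np.cos(th)+z*np.sin(th),0,170-x*np.sin(th)+z*np.cos(th))
def ori(yaw_fwd,tilt,jaw): # approach dir tilted by tilt from down toward yaw_fwd; jaw 'x' along fwd, 'y' across
    q=R.from_euler('z',yaw_fwd)*R.from_euler('y',-tilt)*R.from_euler('x',np.pi)
    return q if jaw=='x' else q*R.from_euler('z',np.pi/2)
def row(p,q,grasp=True):
    s=ctrl.get_obs(); e=np.array(s["ee_pos"]); q0=R.from_euler('xyz',s["eef_rot"])
    p=np.array(p)+(q.as_matrix()[:,2]*ctrl.grip_depth if grasp else 0)
    return np.r_[q0.inv().apply(p-e)*100,(q0.inv()*q).as_rotvec()].round(2).tolist()
def door():
    """door angle from grasp point"""
    s=ctrl.get_obs(); q0=R.from_euler('xyz',s["eef_rot"]); g=np.array(s["ee_pos"])-q0.as_matrix()[:,2]*ctrl.grip_depth
    l=R.from_euler('z',-YAW).apply(g-ORG)*1000-np.array([90,0,170]); r=np.hypot(l[0],l[2])
    return np.arctan2(l[2],-l[0])-np.arctan2(-56.5,168), r, l.round(1)
E
python3 - <<'E'
from h import *
import pickle
cs=pickle.load(open("c0.pkl","rb")); t=cs["top"]; s=cs["scene"]
ps=[fz(-78,65,113.5),fz(-78,-65,113.5),fz(115,142,160),fz(115,-142,160),fz(-57,142,60),fz(-57,-142,60)]
print(proj(t,ps).round(1).tolist()); print(proj(s,ps).round(1).tolist())
m=cv2.inRange(cv2.cvtColor(s["frame"],cv2.COLOR_BGR2HSV),(105,120,40),(125,255,255))[225:262,285:365]
for u in(20,30,40,50): print(u+285,np.nonzero(m[:,u])[0]+225)
q=ori(YAW,.2,'x'); p=bar(0)
print(p, row(p-q.as_matrix()[:,2]*.10+[0,0,0],q))
E
```

```text
[[288.9, 256.3], [339.3, 246.7], [243.3, 184.6], [355.0, 163.4], [260.4, 256.1], [366.0, 236.0]]
[[351.4, 237.1], [296.5, 240.1], [406.4, 268.7], [267.0, 277.5], [383.3, 258.7], [264.6, 265.8]]
305 [239 240 241 242]
315 [238 239 240 241]
325 [237 238 239 240 241]
335 [237 238 239 240]
[ 0.4896174  -0.01480186  0.1135    ] [-43.03, 45.89, 1.23, -0.11, 0.18, 1.07]
```

Request:
{"op": "play_rows", "data": {
  "steps": [
    [[-10, 11, 0, 0, 0, 0.3, 0.4], [-20, 22, 0, 0, 0, 0.6, 0.4], [-30, 33, 0, 0, 0, 0.9, 0.4], [-43, 45.9, 1.2, -0.11, 0.18, 1.07, 0.4], [-43, 45.9, 1.2, -0.11, 0.18, 1.07, 0.4], [-43, 45.9, 1.2, -0.11, 0.18, 1.07, 0.4], [-43, 45.9, 1.2, -0.11, 0.18, 1.07, 0.4], [-43, 45.9, 1.2, -0.11, 0.18, 1.07, 0.4], [-43, 45.9, 1.2, -0.11, 0.18, 1.07, 0.4], [-43, 45.9, 1.2, -0.11, 0.18, 1.07, 0.4], [-43, 45.9, 1.2, -0.11, 0.18, 1.07, 0.4], [-43, 45.9, 1.2, -0.11, 0.18, 1.07, 0.4], [-43, 45.9, 1.2, -0.11, 0.18, 1.07, 0.4], [-43, 45.9, 1.2, -0.11, 0.18, 1.07, 0.4], [-43, 45.9, 1.2, -0.11, 0.18, 1.07, 0.4], [-43, 45.9, 1.2, -0.11, 0.18, 1.07, 0.4], [-43, 45.9, 1.2, -0.11, 0.18, 1.07, 0.4], [-43, 45.9, 1.2, -0.11, 0.18, 1.07, 0.4], [-43, 45.9, 1.2, -0.11, 0.18, 1.07, 0.4], [-43, 45.9, 1.2, -0.11, 0.18, 1.07, 0.4]]
  ],
  "force": 20
}}

```text
time_s: 1.82
ee_pos: [0.4737, -0.0166, 0.1936]
eef_rot: [3.138, -0.201, 0.206]
force: [-0.5, 0.3, -0.2]
grip_width: 0.0378
```

```bash
python3 - <<'E'
from h import *
s=ctrl.get_obs(); print(s["time_s"],s["ee_pos"],s["eef_rot"],np.round(s["qpos"],2),s["grip_width"])
q=ori(YAW,.2,'x'); p=bar(0)
print(row(p,q))
w=ctrl.camera("wrist"); import pickle; pickle.dump(w,open("w1.pkl","wb"))
f=w["frame"].copy()
for a in proj(w,[fz(-78,65,113.5),fz(-78,0,113.5),fz(-78,-65,113.5)]): cv2.circle(f,tuple(int(v) for v in a),4,(0,255,255),1)
cv2.imwrite("pics/w1.png",f)
E
```

```text
1.8167 [ 0.47367123 -0.01659572  0.19355877] [ 3.13842025 -0.20082491  0.20637948] [-0.15  0.03  1.88  0.08  1.05 -0.39] 0.03783803975457349
[-0.03, 0.12, 10.04, 0.0, -0.0, 0.0]
```

View pics/w1.png

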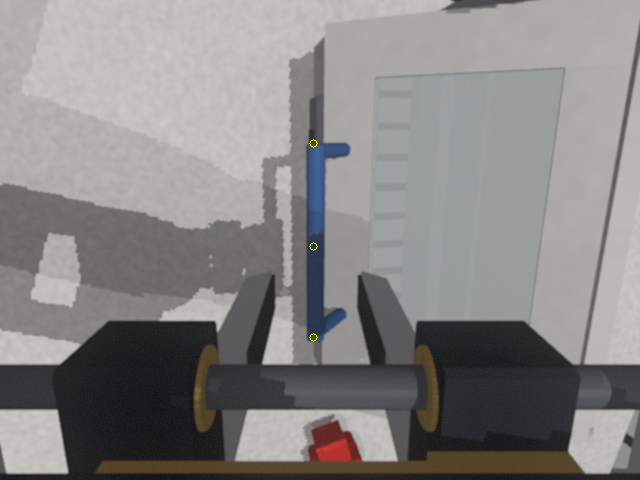

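The wrist view shows the bar at column 316 running between the fingers, about 1 mm (2 px) from the prediction at (313,246). I go down and grip.

Request:
{"op": "play_rows", "data": {
  "steps": [
    [[0.1, 0.1, 3, 0, 0, 0, 0.4], [0.1, 0.1, 6, 0, 0, 0, 0.4], [0.1, 0.1, 8, 0, 0, 0, 0.4], [0.1, 0.1, 9, 0, 0, 0, 0.4], [0.1, 0.1, 10, 0, 0, 0, 0.4], [0.1, 0.1, 10, 0, 0, 0, 0.4], [0.1, 0.1, 10, 0, 0, 0, 0], [0.1, 0.1, 10, 0, 0, 0, 0], [0.1, 0.1, 10, 0, 0, 0, 0], [0.1, 0.1, 10, 0, 0, 0, 0], [0.1, 0.1, 10, 0, 0, 0, 0], [0.1, 0.1, 10, 0, 0, 0, 0]]
  ],
  "force": 20
}}

```text
time_s: 2.87
ee_pos: [0.493, -0.014, 0.0959]
eef_rot: [3.139, -0.198, 0.207]
force: [-14.9, -4.8, 9.8]
grip_width: 0.0113
```

```bash
cat >> h.py <<'E'
def arc(ths,tilt=None,corr=(0,0,0)):
    """rows for door angles; corr: tool-grasp offset in freezer mm from ideal"""
    s=ctrl.get_obs(); print("t",round(s["time_s"],2),"F",np.round(s["force"],1),"w",round(s["grip_width"],4),"rot",np.round(s["eef_rot"],3),"q",np.round(s["qpos"],2)); th,r,l=door(); print("door",round(th,3),"r",round(r,1),l)
    q=R.from_euler('xyz',s["eef_rot"])
    for i,a in enumerate(ths):
        qq=q if tilt is None else ori(YAW,tilt[i],'x')
        print(round(a,3),row(bar(a)+R.from_euler('z',YAW).apply(np.array(corr)/1000),qq))
E
python3 - <<'E'
from h import *
arc(np.linspace(.06,1.2,20))
E
```

```text
t 2.87 F [-14.9  -4.8   9.8] w 0.0113 rot [ 3.139 -0.198  0.207] q [-0.14  0.2   1.94  0.09  0.82 -0.4 ]
door 0.005 r 177.1 [-168.2    0.2  -55.6]
0.06 [-0.1, 0.02, -0.97, 0.0, 0.0, 0.0]
0.12 [-0.14, 0.02, -2.03, 0.0, 0.0, 0.0]
0.18 [-0.12, 0.02, -3.1, 0.0, 0.0, 0.0]
0.24 [-0.03, 0.03, -4.16, 0.0, 0.0, 0.0]
0.3 [0.12, 0.03, -5.21, 0.0, 0.0, 0.0]
0.36 [0.34, 0.03, -6.25, 0.0, 0.0, 0.0]
0.42 [0.61, 0.04, -7.28, 0.0, 0.0, 0.0]
0.48 [0.95, 0.04, -8.28, 0.0, 0.0, 0.0]
0.54 [1.35, 0.04, -9.27, 0.0, 0.0, 0.0]
0.6 [1.8, 0.05, -10.23, 0.0, 0.0, 0.0]
0.66 [2.32, 0.05, -11.16, 0.0, 0.0, 0.0]
0.72 [2.89, 0.05, -12.06, 0.0, 0.0, 0.0]
0.78 [3.51, 0.06, -12.93, 0.0, 0.0, 0.0]
0.84 [4.18, 0.06, -13.75, 0.0, 0.0, 0.0]
0.9 [4.9, 0.06, -14.53, 0.0, 0.0, 0.0]
0.96 [5.66, 0.07, -15.27, 0.0, 0.0, 0.0]
1.02 [6.47, 0.07, -15.96, 0.0, 0.0, 0.0]
1.08 [7.32, 0.08, -16.6, 0.0, 0.0, 0.0]
1.14 [8.2, 0.08, -17.19, 0.0, 0.0, 0.0]
1.2 [9.12, 0.08, -17.73, 0.0, 0.0, 0.0]
```

Request:
{"op": "play_rows", "data": {
  "steps": [
    [[-0.1, 0, -1, 0, 0, 0, 0], [-0.15, 0, -2, 0, 0, 0, 0], [-0.1, 0, -3.1, 0, 0, 0, 0], [0, 0, -4.2, 0, 0, 0, 0], [0.1, 0, -5.2, 0, 0, 0, 0], [0.35, 0, -6.25, 0, 0, 0, 0], [0.6, 0, -7.3, 0, 0, 0, 0], [0.95, 0, -8.3, 0, 0, 0, 0], [0.95, 0, -8.3, 0, 0, 0, 0]]
  ]
}}

```text
time_s: 3.62
ee_pos: [0.4853, -0.0156, 0.1806]
eef_rot: [3.138, -0.196, 0.207]
force: [-9.8, -4.0, -1.8]
grip_width: 0.0114
```

```bash
python3 - <<'E'
from h import *
arc(np.linspace(.48,1.43,20))
E
```

```text
t 3.62 F [-9.8 -4.  -1.8] w 0.0114 rot [ 3.138 -0.196  0.207] q [-0.14  0.07  1.87  0.07  1.02 -0.38]
door 0.488 r 178.4 [-176.1    0.2   29.1]
0.48 [0.06, 0.02, 0.17, 0.0, 0.0, 0.0]
0.53 [0.39, 0.02, -0.65, 0.0, 0.0, 0.0]
0.58 [0.75, 0.03, -1.46, 0.0, 0.0, 0.0]
0.63 [1.16, 0.03, -2.24, 0.0, 0.0, 0.0]
0.68 [1.61, 0.03, -3.01, 0.0, 0.0, 0.0]
0.73 [2.09, 0.04, -3.75, 0.0, 0.0, 0.0]
0.78 [2.61, 0.04, -4.47, 0.0, 0.0, 0.0]
0.83 [3.16, 0.04, -5.16, 0.0, 0.0, 0.0]
0.88 [3.75, 0.05, -5.82, 0.0, 0.0, 0.0]
0.93 [4.37, 0.05, -6.46, 0.0, 0.0, 0.0]
0.98 [5.02, 0.05, -7.06, 0.0, 0.0, 0.0]
1.03 [5.7, 0.06, -7.62, 0.0, 0.0, 0.0]
1.08 [6.41, 0.06, -8.16, 0.0, 0.0, 0.0]
1.13 [7.15, 0.07, -8.65, 0.0, 0.0, 0.0]
1.18 [7.9, 0.07, -9.11, 0.0, 0.0, 0.0]
1.23 [8.68, 0.07, -9.53, 0.0, 0.0, 0.0]
1.28 [9.48, 0.08, -9.91, 0.0, 0.0, 0.0]
1.33 [10.3, 0.08, -10.25, 0.0, 0.0, 0.0]
1.38 [11.14, 0.08, -10.55, 0.0, 0.0, 0.0]
1.43 [11.98, 0.09, -10.81, 0.0, 0.0, 0.0]
```

Request:
{"op": "play_rows", "data": {
  "steps": [
    [[0.25, 0, -0.65, 0, 0, 0, 0], [0.6, 0, -1.45, 0, 0, 0, 0], [1.0, 0, -2.25, 0, 0, 0, 0], [1.45, 0, -3.0, 0, 0, 0, 0], [1.9, 0, -3.75, 0, 0, 0, 0], [2.4, 0, -4.45, 0, 0, 0, 0], [2.95, 0, -5.15, 0, 0, 0, 0], [3.55, 0, -5.8, 0, 0, 0, 0], [4.2, 0, -6.45, 0, 0, 0, 0], [4.85, 0, -7.05, 0, 0, 0, 0], [5.5, 0, -7.6, 0, 0, 0, 0], [6.2, 0, -8.15, 0, 0, 0, 0], [6.95, 0, -8.65, 0, 0, 0, 0], [7.7, 0, -9.1, 0, 0, 0, 0], [8.5, 0, -9.55, 0, 0, 0, 0], [9.3, 0, -9.9, 0, 0, 0, 0], [10.1, 0, -10.25, 0, 0, 0, 0], [10.1, 0, -10.25, 0, 0, 0, 0]]
  ]
}}

```text
time_s: 5.12
ee_pos: [0.5635, 0.0006, 0.3044]
eef_rot: [3.136, -0.199, 0.207]
force: [-12.0, -6.8, 16.7]
grip_width: 0.0111
```

```bash
python3 - <<'E'
from h import *
arc(np.linspace(1.33,1.93,13))
E
```

```text
t 5.12 F [-12.   -6.8  16.7] w 0.0111 rot [ 3.136 -0.199  0.207] q [-0.09  0.16  1.48  0.05  1.31 -0.3 ]
door 1.333 r 180.6 [-96.2   0.2 152.9]
1.33 [0.06, 0.02, 0.34, 0.0, 0.0, 0.0]
1.38 [0.9, 0.02, 0.04, 0.0, 0.0, 0.0]
1.43 [1.75, 0.02, -0.21, 0.0, 0.0, 0.0]
1.48 [2.61, 0.03, -0.42, 0.0, 0.0, 0.0]
1.53 [3.48, 0.03, -0.59, 0.0, 0.0, 0.0]
1.58 [4.36, 0.03, -0.72, 0.0, 0.0, 0.0]
1.63 [5.24, 0.04, -0.8, 0.0, 0.0, 0.0]
1.68 [6.12, 0.04, -0.83, 0.0, 0.0, 0.0]
1.73 [7.01, 0.04, -0.83, 0.0, 0.0, 0.0]
1.78 [7.89, 0.04, -0.77, 0.0, 0.0, 0.0]
1.83 [8.78, 0.05, -0.68, 0.0, 0.0, 0.0]
1.88 [9.65, 0.05, -0.54, 0.0, 0.0, 0.0]
1.93 [10.52, 0.05, -0.35, 0.0, 0.0, 0.0]
```

Request:
{"op": "play_rows", "data": {
  "steps": [
    [[0.0, 0, -0.2, 0, 0, 0, 0], [0.6, 0, -0.35, 0, 0, 0, 0], [1.45, 0, -0.6, 0, 0, 0, 0], [2.3, 0, -0.8, 0, 0, 0, 0], [3.2, 0, -0.97, 0, 0, 0, 0], [4.05, 0, -1.1, 0, 0, 0, 0], [4.95, 0, -1.18, 0, 0, 0, 0], [5.8, 0, -1.2, 0, 0, 0, 0], [6.7, 0, -1.2, 0, 0, 0, 0], [6.7, 0, -1.2, 0, 0, 0, 0]]
  ]
}}

```text
time_s: 5.95
ee_pos: [0.6266, 0.0138, 0.331]
eef_rot: [3.135, -0.201, 0.207]
force: [-1.2, -3.2, 5.1]
grip_width: 0.0112
```

```bash
python3 - <<'E'
from h import *
arc(np.linspace(1.73,1.93,5),corr=(-3,0,4))
E
```

```text
t 5.95 F [-1.2 -3.2  5.1] w 0.0112 rot [ 3.135 -0.201  0.207] q [-0.06  0.3   1.25  0.05  1.4  -0.27]
door 1.72 r 182.3 [-31.8   0.3 179.5]
1.73 [-0.05, 0.03, 0.06, 0.0, 0.0, 0.0]
1.78 [0.84, 0.03, 0.11, 0.0, 0.0, 0.0]
1.83 [1.72, 0.04, 0.21, 0.0, 0.0, 0.0]
1.88 [2.59, 0.04, 0.35, 0.0, 0.0, 0.0]
1.93 [3.46, 0.04, 0.54, 0.0, 0.0, 0.0]
```

Request:
{"op": "play_rows", "data": {
  "steps": [
    [[0.4, 0, 0.05, 0, 0, 0, 0], [0.85, 0, 0.1, 0, 0, 0, 0], [1.3, 0, 0.15, 0, 0, 0, 0], [1.7, 0, 0.2, 0, 0, 0, 0], [2.15, 0, 0.25, 0, 0, 0, 0], [2.6, 0, 0.35, 0, 0, 0, 0], [3.0, 0, 0.45, 0, 0, 0, 0], [3.4, 0, 0.5, 0, 0, 0, 0], [3.4, 0, 0.5, 0, 0, 0, 0], [3.4, 0, 0.5, 0, 0, 0, 0]]
  ]
}}

```text
time_s: 6.78
ee_pos: [0.6605, 0.0208, 0.333]
eef_rot: [3.135, -0.202, 0.207]
force: [-0.1, -2.8, 2.3]
grip_width: 0.011
```

```bash
python3 - <<'E'
from h import *
arc(np.linspace(1.93,1.75,7),corr=(-3,0,4))
s=ctrl.camera("scene"); t=ctrl.camera("top")
import pickle; pickle.dump((s,t),open("c2.pkl","wb"))
a=cv2.resize(s["frame"][150:350,230:450],(660,600))
cv2.imwrite("pics/c2.png",a)
E
```

```text
t 6.78 F [-0.1 -2.8  2.3] w 0.011 rot [ 3.135 -0.202  0.207] q [-0.04  0.38  1.14  0.04  1.43 -0.25]
door 1.911 r 181.4 [  2.8   0.3 181.4]
1.93 [0.03, 0.03, 0.03, 0.0, 0.0, 0.0]
1.9 [-0.49, 0.03, -0.08, 0.0, 0.0, 0.0]
1.87 [-1.01, 0.03, -0.18, 0.0, 0.0, 0.0]
1.84 [-1.53, 0.03, -0.27, 0.0, 0.0, 0.0]
1.81 [-2.06, 0.03, -0.34, 0.0, 0.0, 0.0]
1.78 [-2.59, 0.03, -0.39, 0.0, 0.0, 0.0]
1.75 [-3.12, 0.03, -0.43, 0.0, 0.0, 0.0]
```

View pics/c2.png

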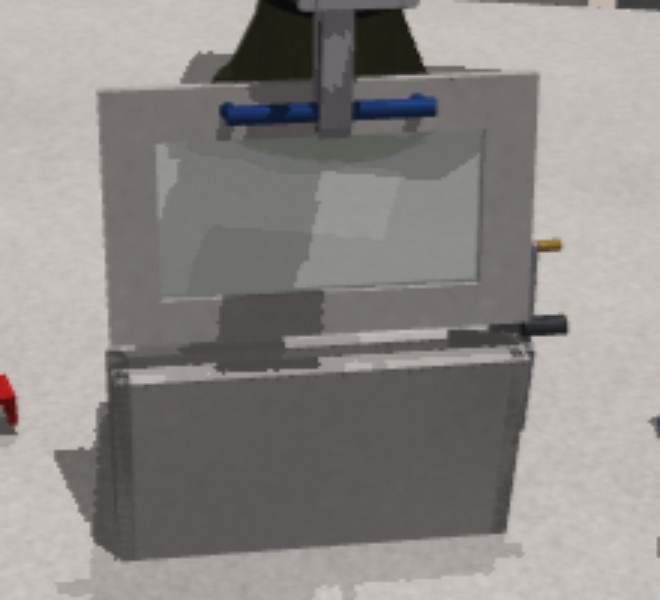

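The door is up with the bar in the fingers, crop (330,108); the pawl is hidden. I lower gently until the stay takes the load, which should show as a rise in force.

Request:
{"op": "play_rows", "data": {
  "steps": [
    [[-0.25, 0, 0, 0, 0, 0, 0], [-0.5, 0, -0.05, 0, 0, 0, 0], [-0.8, 0, -0.1, 0, 0, 0, 0], [-1.0, 0, -0.15, 0, 0, 0, 0], [-1.3, 0, -0.2, 0, 0, 0, 0], [-1.55, 0, -0.25, 0, 0, 0, 0], [-1.8, 0, -0.3, 0, 0, 0, 0], [-1.8, 0, -0.3, 0, 0, 0, 0], [-1.8, 0, -0.3, 0, 0, 0, 0]]
  ]
}}

```text
time_s: 7.63
ee_pos: [0.6434, 0.0173, 0.3326]
eef_rot: [3.135, -0.205, 0.207]
force: [12.9, -0.8, 3.7]
grip_width: 0.0115
```

```bash
python3 - <<'E'
from h import *
arc([1.83,1.8,1.77,1.74],corr=(-3,0,4))
E
```

```text
t 7.63 F [12.9 -0.8  3.7] w 0.0115 rot [ 3.135 -0.205  0.207] q [-0.05  0.33  1.2   0.05  1.41 -0.26]
door 1.814 r 181.7 [-14.8   0.4 181.1]
1.83 [0.02, 0.04, 0.02, 0.0, 0.0, 0.0]
1.8 [-0.51, 0.04, -0.04, 0.0, 0.0, 0.0]
1.77 [-1.04, 0.04, -0.09, 0.0, 0.0, 0.0]
1.74 [-1.57, 0.03, -0.13, 0.0, 0.0, 0.0]
```

The force rose to +13 N at a corrected angle of 1.83, so the stay holds. Release and retreat.

Request:
{"op": "play_rows", "data": {
  "steps": [
    [[0.3, 0, 0, 0, 0, 0, 0], [0.3, 0, 0, 0, 0, 0, 0.3], [0.3, 0, 0, 0, 0, 0, 0.3], [0.3, 0, 0, 0, 0, 0, 0.3], [0.3, 0, 0, 0, 0, 0, 0.3], [0.3, 0, -2, 0, 0, 0, 0.3], [0.3, 0, -4, 0, 0, 0, 0.3], [0.3, 0, -7, 0, 0, 0, 0.3], [0.3, 0, -10, 0, 0, 0, 0.3], [0.3, 0, -12, 0, 0, 0, 0.3], [0.3, 0, -12, 0, 0, 0, 0.3], [0.3, 0, -12, 0, 0, 0, 0.3]]
  ]
}}

```text
time_s: 8.63
ee_pos: [0.6221, 0.0137, 0.4513]
eef_rot: [3.135, -0.206, 0.207]
force: [0.8, 1.1, 0.2]
grip_width: 0.0283
```

```bash
cat >> h.py <<'E'
PY=-.137; PP=np.array([.495,-.345,0.])
E
python3 - <<'E'
from h import *
s=ctrl.get_obs(); print(s["time_s"],s["ee_pos"],s["eef_rot"],s["force"],s["grip_width"])
c=ctrl.camera("scene"); h=cv2.cvtColor(c["frame"],cv2.COLOR_BGR2HSV)
m=cv2.inRange(h,(105,120,40),(125,255,255))[150:262,285:400]; p=cv2.findNonZero(m); print("handle",cv2.minAreaRect(p))
for th in(1.7,1.83,1.95): print(th,proj(c,bar(th))-[285,150])
q=ori(PY,.6,'y')
q2=ori(PY,.6,'y')*R.from_euler('z',np.pi)
for qq in(q,q2):
  tz=qq.as_matrix()[:,2]; g=PP+[0,0,.028]+R.from_euler('z',PY).apply([-.004,0,0])
  print(row(g-tz*.13,qq), (g-tz*.13))
E
```

```text
8.6333 [0.62209184 0.01368592 0.45126958] [ 3.13454168 -0.20637054  0.20727725] [0.79012989 1.10578867 0.20543972] 0.028348129354992768
handle ((53.03773880004883, 32.86792755126953), (5.9074625968933105, 70.10768127441406), 87.51044464111328)
1.7 [[51.86683304 27.78446983]]
1.83 [[53.81862006 32.08248956]]
1.95 [[55.6421293  37.52056258]]
[-32.25, 30.06, 27.22, 0.21, 0.43, 1.87] [ 0.41832174 -0.33442886  0.13529363]
[-32.25, 30.06, 27.22, -0.39, 0.2, -1.23] [ 0.41832174 -0.33442886  0.13529363]
```

The scene measurement (338,183) matches a door angle of about 1.84, so it holds by itself. Now to a point above the green pack.

Request:
{"op": "play_rows", "data": {
  "steps": [
    [[-6, 0, -2, 0.02, 0.05, 0.1, 0.3], [-12, 0, -4, 0.05, 0.1, 0.3, 0.3], [-18, 4, -4, 0.05, 0.15, 0.5, 0.5], [-21, 8, 0, 0.1, 0.2, 0.7, 0.8], [-24, 12, 5, 0.1, 0.25, 0.9, 0.8], [-26, 16, 10, 0.15, 0.3, 1.1, 0.8], [-28, 20, 15, 0.2, 0.35, 1.3, 0.8], [-30, 24, 20, 0.2, 0.4, 1.5, 0.8], [-32.2, 30, 27.2, 0.21, 0.43, 1.87, 0.8], [-32.2, 30, 27.2, 0.21, 0.43, 1.87, 0.8], [-32.2, 30, 27.2, 0.21, 0.43, 1.87, 0.8], [-32.2, 30, 27.2, 0.21, 0.43, 1.87, 0.8], [-32.2, 30, 27.2, 0.21, 0.43, 1.87, 0.8], [-32.2, 30, 27.2, 0.21, 0.43, 1.87, 0.8], [-32.2, 30, 27.2, 0.21, 0.43, 1.87, 0.8], [-32.2, 30, 27.2, 0.21, 0.43, 1.87, 0.8], [-32.2, 30, 27.2, 0.21, 0.43, 1.87, 0.8], [-32.2, 30, 27.2, 0.21, 0.43, 1.87, 0.8], [-32.2, 30, 27.2, 0.21, 0.43, 1.87, 0.8]]
  ]
}}

```text
time_s: 10.27
ee_pos: [0.4291, -0.3348, 0.12]
eef_rot: [-2.542, -0.004, -1.711]
force: [0.7, -0.3, 0.3]
grip_width: 0.0757
```

```bash
python3 - <<'E'
from h import *
s=ctrl.get_obs(); print(s["time_s"],s["ee_pos"],s["eef_rot"],np.round(s["qpos"],2),s["force"],s["grip_width"])
q=ori(PY,.6,'y'); g=PP+[0,0,.028]+R.from_euler('z',PY).apply([-.004,0,0])
print(row(g,q))
w=ctrl.camera("wrist"); f=w["frame"].copy()
P=[PP+R.from_euler('z',PY).apply([x,y,.045]) for x,y in((-.018,-.025),(-.018,.025),(.018,.025),(.018,-.025),(.044,.0))]
for a in proj(w,P): cv2.circle(f,tuple(int(v) for v in a),4,(255,0,255),1)
cv2.imwrite("pics/w2.png",f)
E
```

```text
10.2667 [ 0.42913643 -0.33475276  0.12004928] [-2.54237113 -0.00374378 -1.71121336] [-0.93  0.18  2.01  0.74  0.63  0.24] [ 0.73202804 -0.26368742  0.33317464] 0.07566115235235717
[0.05, 0.02, 13.01, 0.0, -0.01, -0.0]
```

View pics/w2.png

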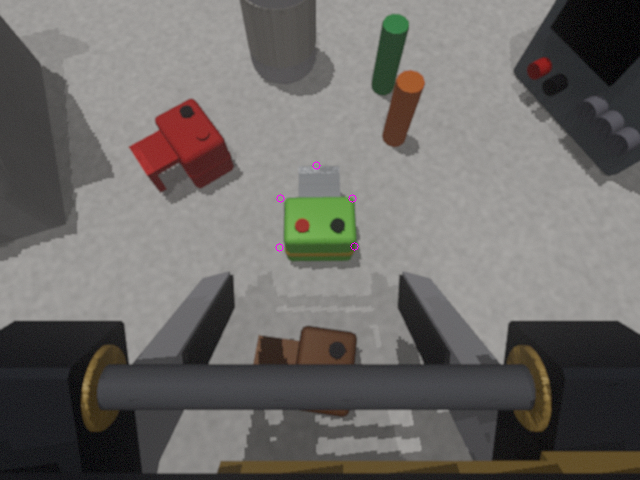

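The close view shows the pack at (320,225), within about 2 mm (3 px) of the estimate, with no neighbour between the fingers. I advance and grip.

Request:
{"op": "play_rows", "data": {
  "steps": [
    [[0.2, 0, 3, 0, 0, 0, 0.8], [0.2, 0, 6, 0, 0, 0, 0.8], [0.2, 0, 9, 0, 0, 0, 0.8], [0.2, 0, 11, 0, 0, 0, 0.8], [0.2, 0, 12, 0, 0, 0, 0.8], [0.2, 0, 13, 0, 0, 0, 0.8], [0.2, 0, 13, 0, 0, 0, 0.8], [0.2, 0, 13, 0, 0, 0, 0.4], [0.2, 0, 13, 0, 0, 0, 0.4], [0.2, 0, 13, 0, 0, 0, 0.4], [0.2, 0, 13, 0, 0, 0, 0.4], [0.2, 0, 13, 0, 0, 0, 0.4], [0.2, 0, 13, 0, 0, 0, 0.4]]
  ],
  "force": 30
}}

```text
time_s: 11.4
ee_pos: [0.5016, -0.3479, 0.0139]
eef_rot: [-2.541, -0.005, -1.712]
force: [-6.3, 1.4, 8.2]
grip_width: 0.0499
```

```bash
python3 - <<'E'
from h import *
s=ctrl.get_obs(); print(s["time_s"],s["ee_pos"],s["eef_rot"],s["force"],s["grip_width"])
q=R.from_euler('xyz',s["eef_rot"]); e=np.array(s["ee_pos"])
print("up10",row(e+[0,0,.10],q,False),"up15",row(e+[0,0,.17],q,False))
E
```

```text
11.4 [ 0.50155181 -0.34791247  0.01386596] [-2.54093779 -0.00454158 -1.71182565] [-6.28891733  1.44290121  8.18545786] 0.049934142675771315
up10 [0.05, -5.65, -8.25, 0.0, 0.0, 0.0] up15 [0.08, -9.61, -14.02, 0.0, 0.0, 0.0]
```

Request:
{"op": "play_rows", "data": {
  "steps": [
    [[0, -0.3, -0.5, 0, 0, 0, 0.4], [0, -0.9, -1.2, 0, 0, 0, 0.4], [0, -1.7, -2.5, 0, 0, 0, 0.4], [0, -3.4, -5, 0, 0, 0, 0.4], [0, -5, -7.5, 0, 0, 0, 0.4], [0, -7, -10.5, 0, 0, 0, 0.4], [0, -9.6, -14, 0, 0, 0, 0.4], [0, -9.6, -14, 0, 0, 0, 0.4], [0, -9.6, -14, 0, 0, 0, 0.4]]
  ]
}}

```text
time_s: 12.15
ee_pos: [0.5021, -0.3477, 0.1864]
eef_rot: [-2.538, -0.008, -1.712]
force: [-1.6, -1.0, -1.7]
grip_width: 0.0497
```

```bash
python3 - <<'E'
from h import *
s=ctrl.get_obs(); print(s["time_s"],s["ee_pos"],s["eef_rot"],s["force"],s["grip_width"])
cv2.imwrite("pics/s3.png",np.vstack([cv2.resize(ctrl.camera("scene")["frame"][120:340,90:400],(620,440)),np.zeros((10,620,3),np.uint8)]))
E
```

```text
12.15 [ 0.50210171 -0.34766028  0.18637873] [-2.5376683  -0.00767711 -1.71183577] [-1.64803701 -0.97750024 -1.66020699] 0.0497372983365299
```

View pics/s3.png

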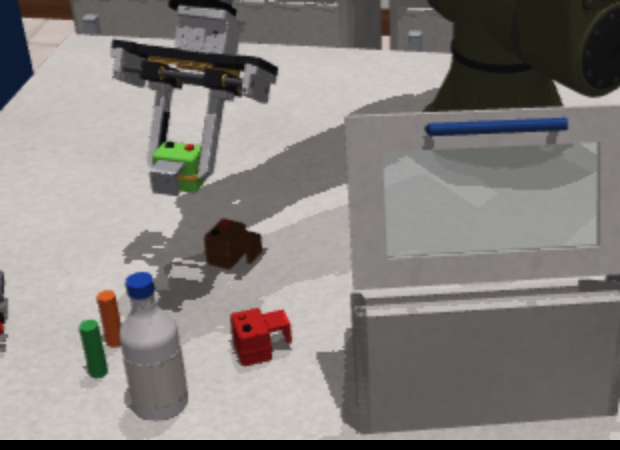

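The scene crop shows the pack gripped and level at (178,165), with the neighbours unmoved. I carry it to a point in front of the opening, then look at the hook against the lip.

```bash
cat >> h.py <<'E'
# pack in tool, from the grasp moment (pack level on the bench)
_q=R.from_euler('xyz',[-2.54093779,-0.00454158,-1.71182565]); _e=np.array([0.50155181,-0.34791247,0.01386596])
_m=_q.as_matrix(); _jaw=_m[:,0]; _g=_e-_m[:,2]*.019
PKP=np.array([.495,-.345,0.]); PKP=PKP+_jaw*np.dot(_g-PKP,_jaw)  # centred by the jaws
PKQ=_q.inv()*R.from_euler('z',np.arctan2(-_jaw[0]*-1,-_jaw[1])) if False else _q.inv()*R.from_euler('z',np.arctan2(_jaw[0],-_jaw[1]))
PKT=_q.inv().apply(PKP-_e)
def packrow(x,y,z,dy=0.,pitch=0.):
    qp=R.from_euler('z',YAW+dy)*R.from_euler('y',pitch); qt=qp*PKQ.inv(); return row(fz(x,y,z)-qt.apply(PKT),qt,False)
def packnow():
    s=ctrl.get_obs(); q=R.from_euler('xyz',s["eef_rot"]); return np.array(s["ee_pos"])+q.apply(PKT), q*PKQ
E
python3 - <<'E'
from h import *
p,q=packnow(); print(p,q.as_euler('xyz'))
for a in((-110,-20,150),(-90,-20,100),(-25,-20,85)): print(a,packrow(*a))
E
```

```text
[ 0.49465909 -0.34610646  0.16997136] [-0.00068943 -0.00031855 -0.14086988]
(-110, -20, 150) [-30.01, 7.25, -2.74, 0.0, -0.2, -0.28]
(-90, -20, 100) [-30.71, 8.52, 2.45, 0.0, -0.2, -0.28]
(-25, -20, 85) [-32.92, 4.32, 7.13, 0.0, -0.2, -0.28]
```

Request:
{"op": "play_rows", "data": {
  "steps": [
    [[-3, 0.7, -0.3, 0, -0.02, -0.03, 0.4], [-6, 1.4, -0.6, 0, -0.04, -0.06, 0.4], [-9, 2.2, -0.8, 0, -0.06, -0.08, 0.4], [-12, 3, -1, 0, -0.08, -0.11, 0.4], [-15, 3.7, -1.3, 0, -0.1, -0.14, 0.4], [-18, 4.4, -1.6, 0, -0.12, -0.17, 0.4], [-21, 5.1, -1.9, 0, -0.14, -0.2, 0.4], [-24, 5.8, -2.2, 0, -0.16, -0.22, 0.4], [-27, 6.5, -2.5, 0, -0.18, -0.25, 0.4], [-30, 7.2, -2.7, 0, -0.2, -0.28, 0.4], [-30.5, 8, 0, 0, -0.2, -0.28, 0.4], [-30.7, 8.5, 2.4, 0, -0.2, -0.28, 0.4], [-31.8, 6.4, 4.8, 0, -0.2, -0.28, 0.4], [-32.9, 4.3, 7.1, 0, -0.2, -0.28, 0.4], [-32.9, 4.3, 7.1, 0, -0.2, -0.28, 0.4], [-32.9, 4.3, 7.1, 0, -0.2, -0.28, 0.4]]
  ]
}}

```text
time_s: 13.53
ee_pos: [0.5514, -0.0217, 0.0962]
eef_rot: [-2.546, 0.003, -1.367]
force: [-0.8, 0.9, -2.1]
grip_width: 0.0495
```

```bash
python3 - <<'E'
from h import *
s=ctrl.get_obs(); p,q=packnow(); print(s["time_s"],s["force"],np.round(s["qpos"],2)); print(R.from_euler('z',-YAW).apply(p-ORG)*1000,q.as_euler('xyz'))
w=ctrl.camera("wrist"); import pickle; pickle.dump(w,open("w4.pkl","wb")); f=w["frame"].copy()
for y in(-130,-60,20,130):
    for x,c in((23,(0,255,255)),(33,(255,0,255)),(60,(0,255,0))):
        a=proj(w,fz(x,y,74))[0]; cv2.circle(f,tuple(int(v) for v in a),3,c,1)
for y in(-15,15):
    for x in (18,44):
        a=proj(w,p+q.apply([x/1000,y/1000,.040]))[0]; cv2.circle(f,tuple(int(v) for v in a),3,(0,0,255),1)
cv2.imwrite("pics/w4.png",f)
E
```

```text
13.5333 [-0.80661327  0.87000793 -2.06204489] [-0.22  0.2   2.06  0.64  0.4   0.61]
[-25.87787595 -19.1969377   82.35355939] [0.00799861 0.00527587 0.20429896]
```

View pics/w4.png

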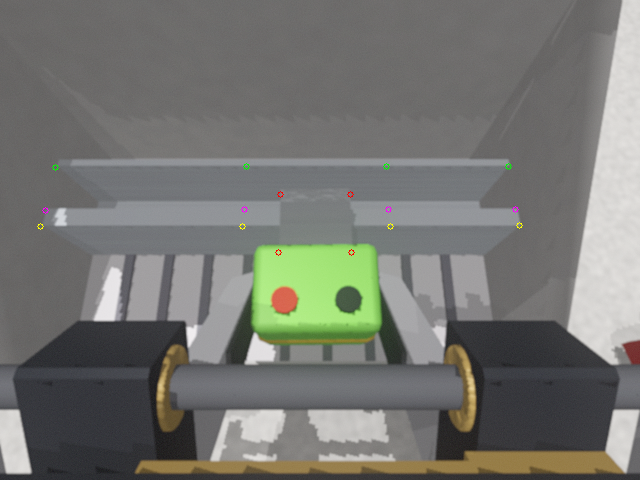

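The wrist view shows the lip at rows 209–226, matching my projections. The hook's far edge is at row 192, within 2 mm. I move forward over the lip, then down.

```bash
python3 - <<'E'
from h import *
for a in((-12,-20,82),(-1,-20,82),(-1,-20,60),(-1,-20,48),(-1,-20,41)): print(a,packrow(*a))
E
```

```text
(-12, -20, 82) [0.05, -1.11, 0.9, 0.0, 0.01, -0.0]
(-1, -20, 82) [0.05, -2.02, 1.52, 0.0, 0.01, -0.0]
(-1, -20, 60) [0.06, -0.79, 3.34, 0.0, 0.01, -0.0]
(-1, -20, 48) [0.06, -0.11, 4.33, 0.0, 0.01, -0.0]
(-1, -20, 41) [0.06, 0.28, 4.91, 0.0, 0.01, -0.0]
```

Request:
{"op": "play_rows", "data": {
  "steps": [
    [[0, -1.1, 0.9, 0, 0, 0, 0.4], [0, -2, 1.5, 0, 0, 0, 0.4], [0, -2, 1.5, 0, 0, 0, 0.4], [0, -1.4, 2.4, 0, 0, 0, 0.4], [0, -0.8, 3.3, 0, 0, 0, 0.4], [0, -0.4, 3.9, 0, 0, 0, 0.4], [0, -0.1, 4.3, 0, 0, 0, 0.4], [0, 0, 4.5, 0, 0, 0, 0.4], [0, 0, 4.5, 0, 0, 0, 0.4]]
  ]
}}

```text
time_s: 14.33
ee_pos: [0.5747, -0.017, 0.0594]
eef_rot: [-2.546, 0.003, -1.367]
force: [0.7, 0.3, -1.8]
grip_width: 0.0501
```

```bash
python3 - <<'E'
from h import *
s=ctrl.get_obs(); p,q=packnow(); print(s["time_s"],s["force"]); print(R.from_euler('z',-YAW).apply(p-ORG)*1000,q.as_euler('xyz'))
for z in(44,42,40): print(packrow(-1,-20,z))
E
```

```text
14.3333 [ 0.66071311  0.29186137 -1.83959829]
[ -2.07670517 -19.30967963  45.55686011] [0.00793884 0.00512588 0.20333618]
[0.06, 0.0, 0.18, 0.01, 0.01, -0.01]
[0.06, 0.11, 0.35, 0.01, 0.01, -0.01]
[0.06, 0.23, 0.51, 0.01, 0.01, -0.01]
```

Request:
{"op": "play_rows", "data": {
  "steps": [
    [[0, 0, 0.2, 0, 0, 0, 0.4], [0, 0.1, 0.35, 0, 0, 0, 0.4], [0, 0.2, 0.5, 0, 0, 0, 0.4], [0, 0.2, 0.5, 0, 0, 0, 0.4], [0, 0.2, 0.5, 0, 0, 0, 0.4]]
  ]
}}

```text
time_s: 14.75
ee_pos: [0.5758, -0.0167, 0.0541]
eef_rot: [-2.546, 0.003, -1.367]
force: [-0.7, -0.2, -2.1]
grip_width: 0.0497
```

```bash
python3 - <<'E'
from h import *
s=ctrl.get_obs(); p,q=packnow(); print(s["time_s"],s["force"]); print(R.from_euler('z',-YAW).apply(p-ORG)*1000,q.as_euler('xyz'))
for z in(40,39,38): print(packrow(-1,-20,z))
w=ctrl.camera("wrist")
cv2.imwrite("pics/w5.png",w["frame"][120:400,120:520])
E
```

```text
14.75 [-0.70724403 -0.21233202 -2.05960111]
[ -0.94901812 -19.28754367  40.31117173] [0.00791697 0.00512191 0.20336825]
[0.06, 0.03, 0.02, 0.01, 0.01, -0.0]
[0.06, 0.08, 0.1, 0.01, 0.01, -0.0]
[0.06, 0.14, 0.18, 0.01, 0.01, -0.0]
```

View pics/w5.png

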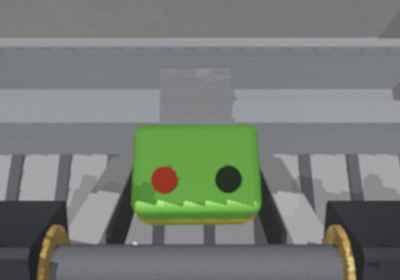

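The hook's arm spans the lip, crop row 70 to 125, with the tongue above the gutter and no contact yet. I lower until the force rises.

Request:
{"op": "play_rows", "data": {
  "steps": [
    [[0, 0.05, 0.1, 0, 0, 0, 0.4], [0, 0.1, 0.15, 0, 0, 0, 0.4], [0, 0.15, 0.25, 0, 0, 0, 0.4], [0, 0.15, 0.25, 0, 0, 0, 0.4]]
  ]
}}

```text
time_s: 15.13
ee_pos: [0.5765, -0.0165, 0.0522]
eef_rot: [-2.544, 0.003, -1.367]
force: [-7.1, 1.2, 11.0]
grip_width: 0.0499
```

Contact at the expected height. Open and withdraw.

Request:
{"op": "play_rows", "data": {
  "steps": [
    [[0, -0.05, -0.1, 0, 0, 0, 0.4], [0, -0.05, -0.1, 0, 0, 0, 0.75], [0, -0.05, -0.1, 0, 0, 0, 0.75], [0, -0.05, -0.1, 0, 0, 0, 0.75], [0, -0.05, -0.1, 0, 0, 0, 0.75], [0, -0.05, -0.1, 0, 0, 0, 0.75], [0, -0.1, -1.5, 0, 0, 0, 0.75], [0, -0.1, -3, 0, 0, 0, 0.75], [0, 0, -5, 0, 0, 0, 0.75], [0, 0, -8, 0, 0, 0, 0.75], [0, 0, -11, 0, 0, 0, 0.75], [0, 0, -14, 0, 0, 0, 0.75], [0, 0, -14, 0, 0, 0, 0.75], [0, 0, -14, 0, 0, 0, 0.75]]
  ]
}}

```text
time_s: 16.3
ee_pos: [0.4997, -0.0332, 0.1694]
eef_rot: [-2.541, 0.002, -1.368]
force: [0.7, -0.9, 0.6]
grip_width: 0.0703
```

```bash
python3 - <<'E'
from h import *
s=ctrl.get_obs(); print(s["time_s"],s["ee_pos"],s["force"],s["qpos"])
w=ctrl.camera("wrist"); f=w["frame"].copy(); import pickle; pickle.dump(w,open("w6.pkl","wb"))
for y in(-34,-4):
    for x in(18,44): cv2.circle(f,tuple(int(v) for v in proj(w,fz(x-1,y,80))[0]),3,(0,0,255),1)
cv2.imwrite("pics/w6.png",f)
# approach to door: hover above locked handle, tool tilt .2, corr (-3,0,4)
q=ori(YAW,.2,'x'); c=R.from_euler('z',YAW).apply([-.003,0,.004]); b=bar(1.83)+c
tz=q.as_matrix()[:,2]; print("hover",row(b-tz*.12,q), b-tz*.12)
E
```

```text
16.3 [ 0.49967457 -0.0331634   0.16937665] [ 0.73695796 -0.87976147  0.64882846] [-0.28477824 -0.04203006  2.11783171  0.50476271  0.58208716  0.72629396]
hover [-2.05, -26.39, -16.13, -0.31, -0.31, -1.55] [0.6165372  0.01145503 0.46847741]
```

View pics/w6.png

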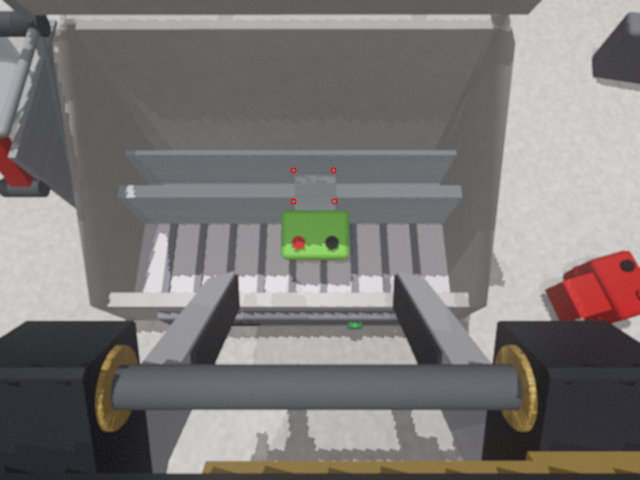

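The pack hangs on the rail: the hook's arm crosses the lip at (315,190), the tongue's end at row 175 lies between lip and gutter back, and the block at (315,235) is in front. The jaws are clear. Now back up over the door's handle.

Request:
{"op": "play_rows", "data": {
  "steps": [
    [[0, -1.5, -4, 0, 0, 0, 0.6], [0, -3, -8, -0.02, -0.02, -0.1, 0.4], [0, -5, -12, -0.04, -0.04, -0.2, 0.3], [0, -7, -15, -0.06, -0.06, -0.3, 0.3], [-0.3, -9, -18, -0.08, -0.08, -0.4, 0.3], [-0.6, -11, -21, -0.1, -0.1, -0.5, 0.3], [-1, -13, -24, -0.14, -0.14, -0.65, 0.3], [-1.2, -14.3, -26.4, -0.16, -0.16, -0.8, 0.3], [-1.2, -14.3, -26.4, -0.19, -0.19, -0.95, 0.3], [-1.2, -14.3, -26.4, -0.22, -0.22, -1.1, 0.3], [-1.2, -14.3, -26.4, -0.25, -0.25, -1.25, 0.3], [-1.2, -14.3, -26.4, -0.31, -0.31, -1.4, 0.3], [-1.5, -16, -24.9, -0.31, -0.31, -1.55, 0.3], [-1.7, -18, -23, -0.31, -0.31, -1.55, 0.3], [-1.9, -21, -20.5, -0.31, -0.31, -1.55, 0.3], [-2, -24, -18, -0.31, -0.31, -1.55, 0.3], [-2, -26.4, -16.1, -0.31, -0.31, -1.55, 0.3], [-2, -26.4, -16.1, -0.31, -0.31, -1.55, 0.3], [-2, -26.4, -16.1, -0.31, -0.31, -1.55, 0.3], [-2, -26.4, -16.1, -0.31, -0.31, -1.55, 0.3]]
  ]
}}

```text
time_s: 18.02
ee_pos: [0.6209, 0.0119, 0.4486]
eef_rot: [-3.139, -0.201, 0.205]
force: [0.3, -0.1, 0.2]
grip_width: 0.0283
```

```bash
python3 - <<'E'
from h import *
s=ctrl.get_obs(); print(s["time_s"],s["ee_pos"],s["eef_rot"],s["force"],np.round(s["qpos"],2),s["grip_width"])
q=ori(YAW,.2,'x'); c=R.from_euler('z',YAW).apply([-.003,0,.004]); b=bar(1.83)+c
print("grasp",row(b,q))
w=ctrl.camera("wrist"); m=cv2.inRange(cv2.cvtColor(w["frame"],cv2.COLOR_BGR2HSV),(105,120,40),(125,255,255)); p=cv2.findNonZero(m); print(cv2.boundingRect(p)); 
d=R.from_euler('z',YAW).apply([0,.065,0]); print(proj(w,[b-d,b,b+d]))
for v in (150,200,250,300):
    k=np.nonzero(m[v])[0]; print(v,(k.min(),k.max()) if len(k) else None)
E
```

```text
18.0167 [0.62087836 0.01194957 0.44855246] [-3.13880076 -0.20143158  0.20513907] [ 0.31201533 -0.13666149  0.16013054] [-0.06  0.3   0.98  0.06  1.66 -0.26] 0.028256603582435615
grasp [-0.05, -0.0, 11.84, -0.0, -0.0, 0.0]
(260, 142, 66, 318)
[[313.87872979 324.22549639]
 [313.77978138 237.60842856]
 [313.66955145 141.11578106]]
150 (np.int64(266), np.int64(325))
200 (np.int64(312), np.int64(325))
250 (np.int64(322), np.int64(324))
300 (np.int64(313), np.int64(324))
```

The bar shows about 3 mm forward of the prediction (column 318.5 against 314), so I split the difference and grip.

Request:
{"op": "play_rows", "data": {
  "steps": [
    [[0.15, 0, 3, 0, 0, 0, 0.3], [0.15, 0, 6, 0, 0, 0, 0.3], [0.15, 0, 8.5, 0, 0, 0, 0.3], [0.15, 0, 10.5, 0, 0, 0, 0.3], [0.15, 0, 11.8, 0, 0, 0, 0.3], [0.15, 0, 11.8, 0, 0, 0, 0.3], [0.15, 0, 11.8, 0, 0, 0, 0], [0.15, 0, 11.8, 0, 0, 0, 0], [0.15, 0, 11.8, 0, 0, 0, 0], [0.15, 0, 11.8, 0, 0, 0, 0], [0.15, 0, 11.8, 0, 0, 0, 0]]
  ],
  "force": 20
}}

```text
time_s: 18.98
ee_pos: [0.6452, 0.017, 0.3363]
eef_rot: [-3.14, -0.206, 0.205]
force: [-0.4, -0.6, 6.6]
grip_width: 0.0114
```

```bash
python3 - <<'E'
from h import *
arc(np.arange(1.83,2.12,.03),corr=(-3,0,4))
E
```

```text
t 18.98 F [-0.4 -0.6  6.6] w 0.0114 rot [-3.14  -0.206  0.205] q [-0.05  0.34  1.19  0.05  1.42 -0.26]
door 1.825 r 185.1 [-13.   -0.4 184.7]
1.83 [-0.23, -0.04, 0.34, 0.0, 0.0, 0.0]
1.86 [0.3, -0.04, 0.42, 0.0, 0.0, 0.0]
1.89 [0.82, -0.04, 0.52, 0.0, 0.0, 0.0]
1.92 [1.34, -0.04, 0.64, 0.0, 0.0, 0.0]
1.95 [1.85, -0.04, 0.76, 0.0, 0.0, 0.0]
1.98 [2.36, -0.03, 0.91, 0.0, 0.0, 0.0]
2.01 [2.87, -0.03, 1.07, 0.0, 0.0, 0.0]
2.04 [3.37, -0.03, 1.24, 0.0, 0.0, 0.0]
2.07 [3.87, -0.03, 1.43, 0.0, 0.0, 0.0]
2.1 [4.36, -0.03, 1.64, 0.0, 0.0, 0.0]
```

```bash
python3 - <<'E'
from h import *
arc(np.linspace(1.83,2.07,9),tilt=np.linspace(.206,.04,9),corr=(-.5,0,7.5))
E
```

```text
t 18.98 F [-0.4 -0.6  6.6] w 0.0114 rot [-3.14  -0.206  0.205] q [-0.05  0.34  1.19  0.05  1.42 -0.26]
door 1.825 r 185.1 [-13.   -0.4 184.7]
1.83 [0.09, -0.03, 0.05, -0.0, 0.0, 0.0]
1.86 [0.57, -0.03, 0.13, -0.0, -0.02, 0.0]
1.89 [1.06, -0.03, 0.23, -0.0, -0.04, 0.0]
1.92 [1.54, -0.03, 0.34, -0.0, -0.06, 0.0]
1.95 [2.01, -0.03, 0.47, -0.0, -0.08, 0.0]
1.98 [2.49, -0.03, 0.61, -0.0, -0.1, 0.0]
2.01 [2.95, -0.03, 0.76, -0.0, -0.12, 0.0]
2.04 [3.42, -0.03, 0.93, -0.0, -0.15, 0.0]
2.07 [3.88, -0.03, 1.12, -0.0, -0.17, 0.0]
```

Request:
{"op": "play_rows", "data": {
  "steps": [
    [[0.25, 0, 0.05, 0, 0, 0, 0], [0.5, 0, 0.1, 0, -0.02, 0, 0], [0.75, 0, 0.15, 0, -0.03, 0, 0], [1.0, 0, 0.2, 0, -0.04, 0, 0], [1.45, 0, 0.3, 0, -0.06, 0, 0], [1.95, 0, 0.45, 0, -0.08, 0, 0], [2.4, 0, 0.6, 0, -0.1, 0, 0], [2.85, 0, 0.75, 0, -0.12, 0, 0], [3.3, 0, 0.9, 0, -0.14, 0, 0], [3.6, 0, 1.0, 0, -0.15, 0, 0], [3.6, 0, 1.0, 0, -0.15, 0, 0], [3.6, 0, 1.0, 0, -0.15, 0, 0]]
  ]
}}

```text
time_s: 19.98
ee_pos: [0.6821, 0.0247, 0.3339]
eef_rot: [-3.14, -0.057, 0.205]
force: [1.0, -1.1, 3.1]
grip_width: 0.0115
```

```bash
python3 - <<'E'
from h import *
arc(np.array([2.04,2.07,2.09,2.11]),corr=(-.5,0,7.5))
t=ctrl.camera("top"); s=ctrl.camera("scene")
a=cv2.resize(t["frame"][150:270,210:380],(680,480)); cv2.imwrite("pics/t7.png",a)
h=cv2.cvtColor(s["frame"],cv2.COLOR_BGR2HSV); m=cv2.inRange(h,(105,120,40),(125,255,255))[150:262,285:400]; print(cv2.minAreaRect(cv2.findNonZero(m)))
for th in(1.83,2.0,2.05,2.1): print(th,proj(s,bar(th))-[285,150])
E
```

```text
t 19.98 F [ 1.  -1.1  3.1] w 0.0115 rot [-3.14  -0.057  0.205] q [-0.02  0.54  0.9   0.01  1.65 -0.23]
door 2.044 r 184.7 [ 27.4  -0.4 182.6]
2.04 [-0.23, -0.04, -0.04, 0.0, 0.0, 0.0]
2.07 [0.29, -0.04, 0.08, 0.0, 0.0, 0.0]
2.09 [0.63, -0.04, 0.16, 0.0, 0.0, 0.0]
2.11 [0.98, -0.04, 0.25, 0.0, 0.0, 0.0]
((56.056678771972656, 42.2281494140625), (9.774211883544922, 72.01565551757812), 87.35746002197266)
1.83 [[53.81862006 32.08248956]]
2.0 [[56.39993943 40.19713592]]
2.05 [[57.15280977 43.10983162]]
2.1 [[57.89806471 46.25329418]]
```

View pics/t7.png

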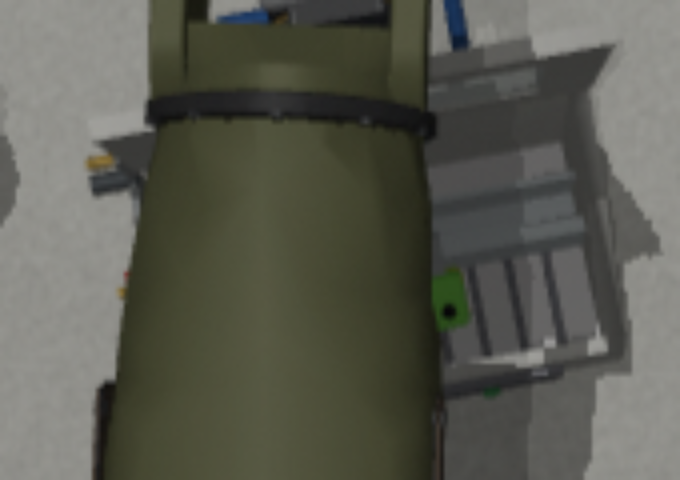

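The arm hides the stay. The door reads about 2.045, only just past the trip angle, so I go a little further, then lower past 1.83 to see whether it is free.

Request:
{"op": "play_rows", "data": {
  "steps": [
    [[0.2, 0, 0.05, 0, 0, 0, 0], [0.4, 0, 0.1, 0, 0, 0, 0], [0.5, 0, 0.12, 0, 0, 0, 0], [0.5, 0, 0.12, 0, 0, 0, 0], [0.5, 0, 0.12, 0, 0, 0, 0]]
  ]
}}

```text
time_s: 20.5
ee_pos: [0.6867, 0.0256, 0.333]
eef_rot: [-3.14, -0.056, 0.205]
force: [-0.5, -0.6, 1.7]
grip_width: 0.011
```

```bash
python3 - <<'E'
from h import *
n=np.linspace(2.05,1.65,15)
arc(n,tilt=np.interp(n,[1.8,2.06],[.2,.057]),corr=(-.5,0,7.5))
E
```

```text
t 20.5 F [-0.5 -0.6  1.7] w 0.011 rot [-3.14  -0.056  0.205] q [-0.02  0.55  0.88  0.01  1.65 -0.23]
door 2.07 r 184.6 [ 32.1  -0.4 181.8]
2.05 [-0.51, -0.04, -0.11, -0.0, 0.01, 0.0]
2.021 [-0.98, -0.04, -0.21, -0.0, 0.02, 0.0]
1.993 [-1.45, -0.04, -0.3, -0.0, 0.04, 0.0]
1.964 [-1.92, -0.04, -0.37, -0.0, 0.05, 0.0]
1.936 [-2.39, -0.04, -0.43, -0.0, 0.07, 0.0]
1.907 [-2.87, -0.04, -0.47, -0.0, 0.08, 0.0]
1.879 [-3.34, -0.04, -0.5, -0.0, 0.1, 0.0]
1.85 [-3.82, -0.04, -0.52, -0.0, 0.12, 0.0]
1.821 [-4.3, -0.04, -0.52, -0.0, 0.13, 0.0]
1.793 [-4.78, -0.04, -0.51, -0.0, 0.14, 0.0]
1.764 [-5.29, -0.04, -0.48, -0.0, 0.14, 0.0]
1.736 [-5.79, -0.04, -0.43, -0.0, 0.14, 0.0]
1.707 [-6.3, -0.04, -0.37, -0.0, 0.14, 0.0]
1.679 [-6.8, -0.04, -0.3, -0.0, 0.14, 0.0]
1.65 [-7.3, -0.04, -0.21, -0.0, 0.14, 0.0]
```

Lower to about 1.77 and check the force.

Request:
{"op": "play_rows", "data": {
  "steps": [
    [[-0.5, 0, -0.1, 0, 0.01, 0, 0], [-1.0, 0, -0.2, 0, 0.02, 0, 0], [-1.45, 0, -0.3, 0, 0.04, 0, 0], [-1.9, 0, -0.37, 0, 0.05, 0, 0], [-2.4, 0, -0.43, 0, 0.07, 0, 0], [-2.85, 0, -0.47, 0, 0.08, 0, 0], [-3.35, 0, -0.5, 0, 0.1, 0, 0], [-3.8, 0, -0.5, 0, 0.12, 0, 0], [-4.3, 0, -0.5, 0, 0.13, 0, 0], [-4.8, 0, -0.5, 0, 0.14, 0, 0], [-5.3, 0, -0.48, 0, 0.14, 0, 0], [-5.3, 0, -0.48, 0, 0.14, 0, 0]]
  ]
}}

```text
time_s: 21.5
ee_pos: [0.634, 0.015, 0.335]
eef_rot: [-3.14, -0.196, 0.205]
force: [-0.8, 1.7, 1.3]
grip_width: 0.0113
```

```bash
python3 - <<'E'
from h import *
n=np.arange(1.73,.88,-.05)
arc(n,corr=(-.5,0,7.5))
E
```

```text
t 21.5 F [-0.8  1.7  1.3] w 0.0113 rot [-3.14  -0.196  0.205] q [-0.06  0.32  1.21  0.05  1.42 -0.26]
door 1.764 r 185.1 [-2.430e+01 -1.000e-01  1.835e+02]
1.73 [-0.55, -0.01, 0.01, 0.0, 0.0, 0.0]
1.68 [-1.43, -0.02, 0.0, 0.0, 0.0, 0.0]
1.63 [-2.32, -0.02, 0.04, 0.0, 0.0, 0.0]
1.58 [-3.2, -0.02, 0.12, 0.0, 0.0, 0.0]
1.53 [-4.08, -0.02, 0.25, 0.0, 0.0, 0.0]
1.48 [-4.95, -0.02, 0.42, 0.0, 0.0, 0.0]
1.43 [-5.81, -0.02, 0.63, 0.0, 0.0, 0.0]
1.38 [-6.66, -0.02, 0.89, 0.0, 0.0, 0.0]
1.33 [-7.49, -0.02, 1.19, 0.0, 0.0, 0.0]
1.28 [-8.31, -0.02, 1.53, 0.0, 0.0, 0.0]
1.23 [-9.11, -0.02, 1.91, 0.0, 0.0, 0.0]
1.18 [-9.89, -0.02, 2.33, 0.0, 0.0, 0.0]
1.13 [-10.65, -0.02, 2.79, 0.0, 0.0, 0.0]
1.08 [-11.38, -0.02, 3.28, 0.0, 0.0, 0.0]
1.03 [-12.09, -0.02, 3.82, 0.0, 0.0, 0.0]
0.98 [-12.77, -0.02, 4.38, 0.0, 0.0, 0.0]
0.93 [-13.42, -0.02, 4.98, 0.0, 0.0, 0.0]
```

The force stays near 0 at 1.76, so the stay is tripped. I lower the door by hand along the arc.

Request:
{"op": "play_rows", "data": {
  "steps": [
    [[-0.55, 0, 0, 0, 0, 0, 0], [-1.45, 0, 0, 0, 0, 0, 0], [-2.3, 0, 0.05, 0, 0, 0, 0], [-3.2, 0, 0.12, 0, 0, 0, 0], [-4.1, 0, 0.25, 0, 0, 0, 0], [-5.0, 0, 0.45, 0, 0, 0, 0], [-5.85, 0, 0.65, 0, 0, 0, 0], [-6.7, 0, 0.95, 0, 0, 0, 0], [-7.55, 0, 1.25, 0, 0, 0, 0], [-8.35, 0, 1.6, 0, 0, 0, 0], [-9.2, 0, 2.0, 0, 0, 0, 0], [-9.2, 0, 2.0, 0, 0, 0, 0]]
  ],
  "force": 30
}}

```text
time_s: 22.5
ee_pos: [0.5482, -0.0026, 0.2965]
eef_rot: [-3.139, -0.194, 0.205]
force: [-1.3, 3.2, -1.3]
grip_width: 0.0108
```

```bash
python3 - <<'E'
from h import *
n=np.arange(1.23,.2,-.055)
arc(n,corr=(-1.5,0,6.5))
E
```

```text
t 22.5 F [-1.3  3.2 -1.3] w 0.0108 rot [-3.139 -0.194  0.205] q [-0.1   0.13  1.53  0.06  1.3  -0.32]
door 1.238 r 183.0 [-1.118e+02  1.000e-01  1.449e+02]
1.23 [0.11, 0.01, -0.08, 0.0, 0.0, 0.0]
1.175 [-0.75, 0.01, 0.38, 0.0, 0.0, 0.0]
1.12 [-1.58, 0.01, 0.89, 0.0, 0.0, 0.0]
1.065 [-2.38, 0.01, 1.45, 0.0, 0.0, 0.0]
1.01 [-3.14, 0.01, 2.05, 0.0, 0.0, 0.0]
0.955 [-3.88, 0.01, 2.69, 0.0, 0.0, 0.0]
0.9 [-4.58, 0.01, 3.37, 0.0, 0.0, 0.0]
0.845 [-5.23, 0.01, 4.09, 0.0, 0.0, 0.0]
0.79 [-5.85, 0.02, 4.85, 0.0, 0.0, 0.0]
0.735 [-6.43, 0.02, 5.63, 0.0, 0.0, 0.0]
0.68 [-6.96, 0.02, 6.45, 0.0, 0.0, 0.0]
0.625 [-7.45, 0.02, 7.29, 0.0, 0.0, 0.0]
0.57 [-7.89, 0.02, 8.16, 0.0, 0.0, 0.0]
0.515 [-8.28, 0.03, 9.06, 0.0, 0.0, 0.0]
0.46 [-8.62, 0.03, 9.97, 0.0, 0.0, 0.0]
0.405 [-8.91, 0.03, 10.9, 0.0, 0.0, 0.0]
0.35 [-9.15, 0.03, 11.85, 0.0, 0.0, 0.0]
0.295 [-9.33, 0.03, 12.8, 0.0, 0.0, 0.0]
0.24 [-9.47, 0.04, 13.77, 0.0, 0.0, 0.0]
```

Request:
{"op": "play_rows", "data": {
  "steps": [
    [[-0.8, 0, 0.4, 0, 0, 0, 0], [-1.65, 0, 0.9, 0, 0, 0, 0], [-2.45, 0, 1.5, 0, 0, 0, 0], [-3.2, 0, 2.1, 0, 0, 0, 0], [-3.95, 0, 2.7, 0, 0, 0, 0], [-4.65, 0, 3.4, 0, 0, 0, 0], [-5.3, 0, 4.1, 0, 0, 0, 0], [-5.95, 0, 4.85, 0, 0, 0, 0], [-6.5, 0, 5.65, 0, 0, 0, 0], [-7.05, 0, 6.45, 0, 0, 0, 0], [-7.55, 0, 7.3, 0, 0, 0, 0], [-7.95, 0, 8.15, 0, 0, 0, 0], [-8.35, 0, 9.05, 0, 0, 0, 0], [-8.35, 0, 9.05, 0, 0, 0, 0]]
  ]
}}

```text
time_s: 23.67
ee_pos: [0.4846, -0.0155, 0.1895]
eef_rot: [-3.139, -0.193, 0.205]
force: [3.2, 3.6, -2.9]
grip_width: 0.0113
```

```bash
python3 - <<'E'
from h import *
n=np.r_[np.arange(.5,.05,-.05),.03,0,-.03]
arc(n,corr=(-1.5,0,6.))
E
```

```text
t 23.67 F [ 3.2  3.6 -2.9] w 0.0113 rot [-3.139 -0.193  0.205] q [-0.15  0.06  1.85  0.08  1.05 -0.38]
door 0.536 r 180.7 [-176.7    0.3   38. ]
0.5 [0.05, 0.03, 0.11, 0.0, 0.0, 0.0]
0.45 [-0.25, 0.04, 0.95, 0.0, 0.0, 0.0]
0.4 [-0.51, 0.04, 1.8, 0.0, 0.0, 0.0]
0.35 [-0.72, 0.04, 2.66, 0.0, 0.0, 0.0]
0.3 [-0.89, 0.04, 3.53, 0.0, 0.0, 0.0]
0.25 [-1.02, 0.05, 4.4, 0.0, 0.0, 0.0]
0.2 [-1.1, 0.05, 5.28, 0.0, 0.0, 0.0]
0.15 [-1.14, 0.05, 6.17, 0.0, 0.0, 0.0]
0.1 [-1.14, 0.05, 7.06, 0.0, 0.0, 0.0]
0.03 [-1.06, 0.06, 8.29, 0.0, 0.0, 0.0]
0.0 [-0.99, 0.06, 8.82, 0.0, 0.0, 0.0]
-0.03 [-0.92, 0.06, 9.35, 0.0, 0.0, 0.0]
```

Request:
{"op": "play_rows", "data": {
  "steps": [
    [[-0.2, 0, 0.95, 0, 0, 0, 0], [-0.45, 0, 1.8, 0, 0, 0, 0], [-0.65, 0, 2.65, 0, 0, 0, 0], [-0.85, 0, 3.5, 0, 0, 0, 0], [-0.95, 0, 4.4, 0, 0, 0, 0], [-1.05, 0, 5.3, 0, 0, 0, 0], [-1.1, 0, 6.15, 0, 0, 0, 0], [-1.1, 0, 7.0, 0, 0, 0, 0], [-1.05, 0, 7.6, 0, 0, 0, 0], [-1.0, 0, 8.1, 0, 0, 0, 0], [-1.0, 0, 8.5, 0, 0, 0, 0], [-0.95, 0, 8.8, 0, 0, 0, 0], [-0.95, 0, 8.8, 0, 0, 0, 0]]
  ]
}}

```text
time_s: 24.75
ee_pos: [0.4918, -0.0138, 0.1009]
eef_rot: [-3.139, -0.192, 0.205]
force: [-3.3, -3.2, -3.9]
grip_width: 0.011
```

```bash
python3 - <<'E'
from h import *
arc([0,-.02,-.04],corr=(-1.5,0,6.))
s=ctrl.camera("scene"); h=cv2.cvtColor(s["frame"],cv2.COLOR_BGR2HSV); m=cv2.inRange(h,(105,120,40),(125,255,255))[225:270,285:365]; 
for u in(20,30,40,50): print(u+285,np.nonzero(m[:,u])[0]+225)
E
```

```text
t 24.75 F [-3.3 -3.2 -3.9] w 0.011 rot [-3.139 -0.192  0.205] q [-0.14  0.19  1.93  0.09  0.84 -0.4 ]
door 0.033 r 176.7 [-169.2    0.5  -50.7]
0 [-0.02, 0.05, -0.02, 0.0, 0.0, 0.0]
-0.02 [0.03, 0.05, 0.33, 0.0, 0.0, 0.0]
-0.04 [0.08, 0.05, 0.68, 0.0, 0.0, 0.0]
305 [238 239 240 241 242]
315 [238 239 240 241 242]
325 []
335 [237 238 239 240]
```

Near closed, but the hand still carries about 4 N. I lower until it seats.

Request:
{"op": "play_rows", "data": {
  "steps": [
    [[0, 0, 0.15, 0, 0, 0, 0], [0, 0, 0.3, 0, 0, 0, 0], [0, 0, 0.45, 0, 0, 0, 0], [0, 0, 0.45, 0, 0, 0, 0]]
  ]
}}

```text
time_s: 25.13
ee_pos: [0.4925, -0.014, 0.0986]
eef_rot: [-3.14, -0.192, 0.205]
force: [-28.0, -5.9, 34.7]
grip_width: 0.0111
```

Seated: the force reversed to +35 N upward. Relax, open, and retreat along the tool.

Request:
{"op": "play_rows", "data": {
  "steps": [
    [[-0.1, 0, -0.15, 0, 0, 0, 0], [-0.1, 0, -0.15, 0, 0, 0, 0], [-0.1, 0, -0.15, 0, 0, 0, 0.35], [-0.1, 0, -0.15, 0, 0, 0, 0.35], [-0.1, 0, -0.15, 0, 0, 0, 0.35], [-0.1, 0, -0.15, 0, 0, 0, 0.35], [-0.1, 0, -2, 0, 0, 0, 0.35], [-0.1, 0, -4, 0, 0, 0, 0.35], [-0.1, 0, -7, 0, 0, 0, 0.35], [-1, 0, -11, 0, 0, 0, 0.35], [-4, 0, -15, 0, 0, 0, 0.35], [-7, 0, -18, 0, 0, 0, 0.35], [-7, 0, -18, 0, 0, 0, 0.35], [-7, 0, -18, 0, 0, 0, 0.35]]
  ]
}}

```text
time_s: 26.3
ee_pos: [0.3913, -0.0359, 0.2638]
eef_rot: [3.141, -0.197, 0.205]
force: [0.4, -0.8, -0.1]
grip_width: 0.033
```

```bash
python3 - <<'E'
from h import *
import pickle
s=ctrl.get_obs(); print(s["time_s"],s["ee_pos"],s["force"])
c=ctrl.camera("scene"); t=ctrl.camera("top"); w=ctrl.camera("wrist"); c0=pickle.load(open("c0.pkl","rb"))["scene"]
h=cv2.cvtColor(c["frame"],cv2.COLOR_BGR2HSV); m=cv2.inRange(h,(105,120,40),(125,255,255))[225:270,285:365]
for u in(20,30,40,50): print(u+285,np.nonzero(m[:,u])[0]+225)
# others: masks before/after in scene
for n,lo,hi,bx in(("blue",(110,150,60),(125,255,255),(440,265,480,305)),("red",(0,150,60),(8,255,255),(200,265,240,305)),("brown",(0,100,20),(15,255,120),(185,225,225,258)),("orange",(5,150,100),(15,255,255),(130,255,155,300)),("gcell",(45,100,40),(75,255,255),(125,275,147,312))):
    r=[]
    for k in(c0,c):
        mm=cv2.inRange(cv2.cvtColor(k["frame"],cv2.COLOR_BGR2HSV)[bx[1]:bx[3],bx[0]:bx[2]],lo,hi); p=cv2.findNonZero(mm); r.append(p.mean((0,1)).round(1).tolist() if p is not None else None)
    print(n,r)
im=np.hstack([cv2.resize(w["frame"],(400,300)),cv2.resize(c["frame"][200:350,240:440],(400,300))])
im=np.vstack([im,cv2.resize(t["frame"][150:270,210:450],(800,300))[:, :]]); cv2.imwrite("pics/end.png",im)
E
```

```text
26.3 [ 0.39128409 -0.03586618  0.26384038] [ 0.44074268 -0.81771995 -0.08027512]
305 [239 240 241 242]
315 [238 239 240 241]
325 [237 238 239 240 241]
335 [237 238 239 240]
blue [[22.9, 18.6], [22.9, 18.8]]
red [[18.6, 21.5], [18.6, 21.5]]
brown [[20.4, 16.9], [20.4, 16.8]]
orange [[13.5, 15.9], [13.9, 17.1]]
gcell [[11.4, 18.7], [11.4, 18.8]]
```

View pics/end.png

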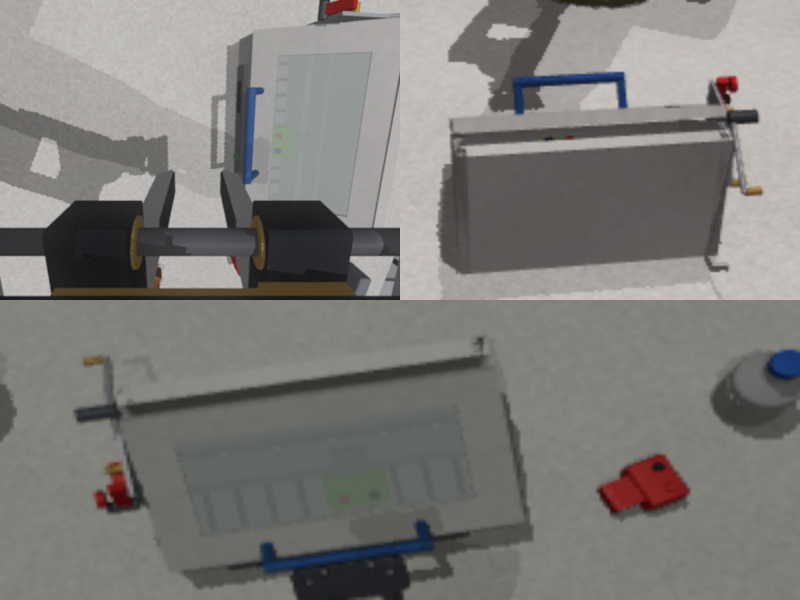

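The final picture shows the door closed, with the handle pixels identical to the start. The green pack is visible through the window at composite (355,488), top (316,225), and the stay is re-armed. Robot clear; one check of the pack's place, then hand in.

```bash
python3 - <<'E'
from h import *
t=ctrl.camera("top"); print(proj(t,fz(-3,-20,84)))
f=ctrl.get_obs()["force"]; print(f)
print(ctrl.hand_in())
E
```

```text
[[316.67136754 223.3043717 ]]
[0.70095417 0.75708551 0.3853423 ]
the job is handed in; nothing more can be done
None
```

The green pack is hanging on the freezer's rail and the door is fully closed. I handed the job in at about 26 s of the 72 s allowed.

- **Raising:** I lifted the door by its handle to about 1.93 rad and eased it back until the stay took the load. After I let go, the camera showed it still up at about 1.83.
- **Hanging:** I carried the pack in and lowered its hook over the lip until I felt contact, then let go. The close view showed the tongue behind the lip and the block in front.
- **Closing:** I gripped the handle again, lifted to about 2.07, and felt no resistance on the way down past 1.83, so the stay had tripped. I held the handle all the way down until the door seated, then released it.

**Last checks:**
- **Door:** its handle pixels match the closed picture from the start.
- **Pack:** seen through the window, it is about 2 px from where it should hang.
- **Neighbours:** the blue, red and brown packs and both cells are where they were to within about 1 px. I did not measure the jug or the spray bottle.
- **Robot:** it ended clear, with about 1 N of sensor noise.

**Disagreements and gaps:**
- **Handle:** along the arc the grip read up to 8 mm off the ideal circle, because the bar slid in the fingers and the freezer pose was 2–3 mm out.
- **Force:** pressing the door shut peaked at about 45 N at the wrist, on the handle through the fingers.
- **Stay:** the arm hid the pawl at the top, so I judged locking and tripping by force and door angle, not by sight.

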